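Latch the socket test carriage on its stop pin

TASK

Set the socket test jig: with the fingertips, push the upright plate of its sprung carriage from behind all the way in until it will go no further, then let go so that it springs back part of the way and stays caught on the stop pin. Only push the plate, do not pinch it; leave the pin to drop on its own without touching it, and leave the screwdriver, the jar and the bit case where they lie.

Things in the scene. Friction and masses are not known exactly. Their poses are not given: they have to be found in the camera images.
- jig: Test jig, fixed to the table: aluminium base plate 12 mm thick, spanning x -115 to 175, y -55 to 55 mm of its frame; grey spring housing at the far end (top 46 mm), aluminium bridge over the carriage's path at x 27 to 53 mm, 104 mm wide, top 62 mm. Origin on the table, on the centre line; x is the direction of pushing, z up.
- push_face (a point): Middle of the rear face (the one to push) of the carriage's upright steel push plate: 10 mm thick, 60 mm wide, 14 to 76 mm above the table. The point is 55 mm above the table, at jig x = -100 mm plus the travel, y = 0; axes as the jig's. Behind the face is only the base plate, reaching 15 mm back, with two rails (24 mm high). A white socket 44 mm across sits in front of it.
- carriage (a joint): Travel in m along the jig's x: 0 out (start), 0.060 fully in, a hard stop. A spring returns it: 2.4 N at 0, 7.2 N at 0.060; damping 18 N s/m; 1 to 2 N more while its ramped tooth lifts the pin. Pushed past about 0.036 the tooth is beyond the pin, and on release it returns only to about 0.035, caught on the pin; released earlier it returns to 0.
- stop_pin (a joint): Height in m by which the sprung stop pin is lifted: 0 down (at rest, and when the carriage is latched), about 0.009 while the tooth passes under it, 0.012 at most. It falls by its own spring.
- pin_top (a point): Centre of the top of the stop pin's black knob (24 mm across, 10 mm high) above the bridge; 76 mm above the table when the pin is down, at x = 40 mm, y = 0 in the jig's frame.
- screwdriver: Loose red-handled screwdriver, about 190 mm long, lying on the table along its own x axis; leave alone.
- screw_jar: Loose clear jar with black lid, 52 mm across, 70 mm high, standing on the table; origin at the centre of its underside; leave alone.
- bit_case: Loose flat black bit case, 70 x 90 x 31 mm, lying on the table; origin at the centre of its underside; leave alone.

How it is judged:
On the way, in this order (a step that is already met when the one before it is completed fails the run):
1. the carriage is pushed all the way in by the fingers (travel over 55 mm) (value of joint carriage above 0.055 m and contact force between the fingers and carriage above 1 N), for 0.05 s.
2. released, it has sprung back and is caught on the stop pin (travel 31 to 39 mm, pin down) (value of joint carriage between 0.031 and 0.039 m and value of joint stop_pin below 0.003 m and contact force between the fingers and carriage below 0.2 N), for 0.2 s.
At the end, for the whole second after the job is handed in: The carriage rests latched against the stop pin at mid travel (31 to 39 mm, at rest) with the pin down (lifted less than 3 mm) (value of joint carriage between 0.031 and 0.039 m and velocity of joint carriage between -0.01 and 0.01 m/s and value of joint stop_pin below 0.003 m); the robot touches nothing.
It fails at once if the robot touches the stop pin (contact force between any of the fingers, the arm and stop_pin above 0.5 N).
It fails at once if the screwdriver, the jar or the bit case is moved by more than 20 mm (distance of any of screwdriver, screw_jar, bit_case from where it was at the start of the episode above 0.02 m).
It fails at once if the push plate is pinched: the fingers bear on its front half or its front face (contact force between the fingers and carriage_c5 above 1 N).
It also fails if it takes over 40 s, if anything falls off the work surface, if the arm or the gripper's body presses on something with over 40 N, if the wrist force passes 120 N, or if a joint passes its speed limit or range.

ROBOT

A 6-joint arm with a two-finger parallel gripper is mounted at the origin on the work surface. World frame = base frame: x ahead of the robot, y to its left, z up, the work surface at z = 0. Lengths are in m, angles in rad, forces in N, time in s.
With the tool pointing down it reaches from about 0.3 to 0.85 m from the base axis. Payload 4.2 kg.
Tool frame: the origin (TCP) lies midway between the tips of the shut fingers; the grasp point (between the pads) lies arm.pinch_z behind it (arm.pinch_z is the distance from the TCP to the grasp point, in m); z points along the fingers, y is the line along which they close (so a half turn about z gives the same grasp; the last joint's range is limited). The gripper opens to 91 mm and grips with 3 to 60 N. Pads are 32 mm wide; open, the fingers measure 118 mm over their backs; the gripper's body (76 mm by 178 mm) begins 60 mm behind the grasp point.
Start: joints at [-1.309, 0.32, 1.565, -0, 1.257, -0.02], TCP at [0.16, -0.552, 0.214] pointing down, gripper open.
Joint ranges: [-3.11, 3.11], [-0.84, 2.01], [0.21, 2.61], [-1.34, 4.49], [0.05, 2.63], [-2.56, 2.56]. Speed limits (rad/s): [2.57, 2.57, 3.14, 3.14, 3.14, 3.14].

INTERFACE

Orientations are given as a unit quaternion [x, y, z, w].
In Python, from rig import arm, viewer gives the robot as it stands.
- The arm moves only by the tool arm_command, never from a script. Its argument "plan" is a list of rows, each an object with "linear": the shift along the tool's x, y, z as a fraction of full scale, a list of three; "delta_rot": the turn, a rotation vector about the tool's x, y, z as a fraction of full scale, a list of three. In form: [{"linear": [tx, ty, tz], "delta_rot": [ax, ay, az]}, ...]. A call has 1 to 5 rows; each row shifts and turns the commanded pose from where the row before left it, along the tool's axes as they then stand; what a row does not reach is not made up. Full scale, the value 1, is 0.08 m for a shift and 45 degrees for a turn. A row lasts 1/12 s, in which the tool goes at most 41.7 mm and 7.16 degrees, less where a joint would pass 70% of its speed; a pose out of reach is approached as far as the arm can. A call with a number of a shift or a turn outside -1 to 1 is refused whole. A call with a gripper value outside its range is refused whole. "grip" is the opening, from 0 (shut) to 1 (fully open), set as the call begins (left out, the last holds). The fingers move at their own pace and stop on an object; "grip_force" is the grip in N (left out, the last holds). Time passes only in rows, so rows that do not move let the fingers close. It gives the time, the measured TCP pose, the force, the opening and the grip force at its end, in the units of the state.
- arm.state(): the state, without advancing time (a new reading comes with each control period).
- viewer.get_image(name): name is "side" or "top" or "wrist"; returns (picture, depth): 384x512x3 uint8, blue, green, red; 384x512 float32, m along the optical axis (not along the pixel's ray), 0 where there is no reading.
- viewer.get_calibration(name): a dict with "vertical_fov" (degrees; the focal length in pixels is half the picture's height over the tangent of half this angle, whatever the lens; pixels are square), "cx", "cy" (the principal point, pixels), "xyz" and "attitude" of the camera in the world; the wrist camera has in their place "hand_eye" (4x4, takes a point from camera to tool coordinates, whose origin is the TCP and whose axes are the flange's). Camera axes: x right, y down, z forward; pixel columns grow to the right and rows downward; lengths in m; the calibration is good to about 2 mm. A picture is of the moment at which its call begins: read the wrist's pose just before it. get_calibration takes no time and is no camera call.
- arm.hand_in(): hands the job in; it is judged then, once.
The state is a dict: "t": time; "joint_positions": joint angles; "joint_vel": joint speeds; "joint_efforts": joint torques, N m; "tcp_pos": TCP position; "ee_rot": TCP orientation; "wrist_force": force on the tool from outside, world axes, zero at the start; "torque": the same for the moment, N m; "opening": finger opening in m; "grip_force": force on a finger pad.
Only numpy, scipy, OpenCV 4.12 (cv2) and the standard library are available. Lean on these libraries where they do the work, as an engineer would, in place of code of your own. Each camera call takes 0.05 s, during which the arm holds its last target. There are 200 camera calls.

## Working session

There is one attempt and no reset: what is moved stays moved. The work goes in short steps, Python scripts to look and compute and a tool call to move; the robot and the scene stay as the last step left them, time stands still between calls to the robot, and variables do not carry over. Pictures are saved under pics/ and viewed, at most 10 in all, crops included, and the job is handed in when it is done.

Besides the shell and the picture viewer there is one more tool, called after "Call:" in YAML: its name, and indented under it one key for each argument. arm_command: Moves the arm, as the interface text tells. Shift numbers are shares of 0.08 m and turn numbers shares of 45 degrees, none past 1 either way. Its arguments: {"type":"object","properties":{"plan":{"type":"array","items":{"type":"object","properties":{"linear":{"type":"array","items":{"type":"number"}},"delta_rot":{"type":"array","items":{"type":"number"}}}}},"grip":{"type":"number"},"grip_force":{"type":"number"}},"required":["plan"]}

```bash
mkdir -p pics
cat > h.py <<'E'
from rig import arm, viewer
import numpy as np, cv2
from scipy.spatial.transform import Rotation as R
def cloud(name):
    s=arm.state(); im,d=viewer.get_image(name); c=viewer.get_calibration(name)
    h,w=d.shape; f=h/2/np.tan(np.radians(c["vertical_fov"])/2)
    v,u=np.mgrid[:h,:w]
    P=np.stack([(u-c["cx"])/f*d,(v-c["cy"])/f*d,d],-1)
    if "hand_eye" in c:
        H=np.array(c["hand_eye"]); P=P@H[:3,:3].T+H[:3,3]
        P=P@R.from_quat(s["ee_rot"]).as_matrix().T+np.array(s["tcp_pos"])
    else:
        a=np.array(c["attitude"]); M=R.from_quat(a).as_matrix() if a.size==4 else a.reshape(3,3)
        P=P@M.T+np.array(c["xyz"])
    P[d==0]=np.nan
    return im,P
E
python3 - <<'E'
from h import *
print(arm.state())
for n in("top","side"):
    c=viewer.get_calibration(n); print(c)
    im,P=cloud(n); cv2.imwrite(f"pics/{n}0.png",im); np.save(f"{n}.npy",P)
E
```

```text
{'t': 0.0, 'joint_positions': array([-1.30896578e+00,  3.20293577e-01,  1.56569077e+00, -1.77582269e-05,
        1.25740130e+00, -2.00082413e-02]), 'joint_vel': array([ 0.00047315,  0.00041193,  0.00097845,  0.0002473 , -0.00125785,
       -0.00149939]), 'joint_efforts': array([ 2.57386855e-04, -4.12463844e+01, -2.31975156e+01,  7.29839760e-02,
        4.55133885e-02, -1.27080975e-04]), 'tcp_pos': array([ 0.15977762, -0.55181838,  0.21311477]), 'ee_rot': array([ 9.90086499e-01,  1.40456115e-01, -1.16515490e-04, -8.88936616e-04]), 'wrist_force': array([ 0.14691725, -0.00729879, -0.81254024]), 'torque': array([ 0.02805485,  0.04251693, -0.04486644]), 'grip_force': 0.0, 'opening': 0.09119951027900011}
{'vertical_fov': 47.26321144162401, 'cx': 258.4854888655553, 'cy': 189.16399932967383, 'xyz': array([0.47229642, 0.02714342, 1.01508131]), 'attitude': array([ 0.71117014, -0.70030461,  0.04788094, -0.0389602 ])}
{'vertical_fov': 44.615533792840594, 'cx': 258.071805219763, 'cy': 185.6767014503278, 'xyz': array([0.36271575, 0.59726763, 0.52969117]), 'attitude': array([-0.16554775,  0.88111019, -0.43389311,  0.08930588])}
```

View pics/top0.png

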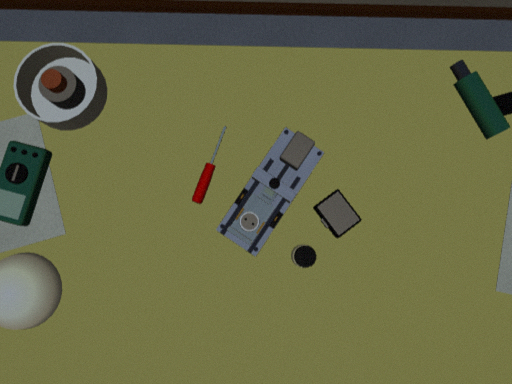

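View pics/side0.png

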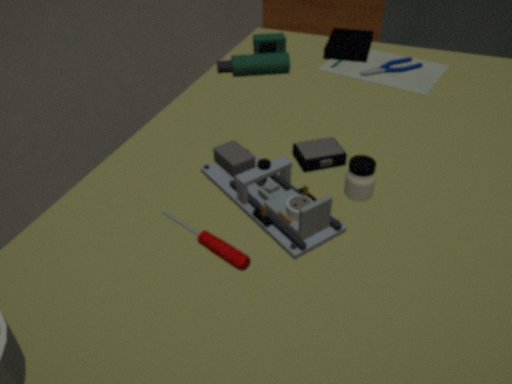

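The top view shows the jig's knob at about (274,183), the socket at (249,221) and the spring housing at (297,150), so it pushes up and to the right. The side view shows the push plate at about (315,215), and the jar sits close beside the jig. Next I'll fit the jig pose.

Run:
```python
from h import *
P=np.load("top.npy");S=np.load("side.npy")
for uv in [(274,183),(249,221),(297,150),(305,257),(340,215),(204,183)]: print(uv,P[uv[1],uv[0]].round(4))
def near(Q,c,r): return np.hypot(Q[...,0]-c[0],Q[...,1]-c[1])<r
k=P[183,274]; hs=P[150,297]
d=hs[:2]-k[:2]; 
# base: top-cloud points above table connected to the jig
m=((P[...,2]>0.006)).astype(np.uint8)
n,l=cv2.connectedComponents(m,connectivity=4); lab=l[183,274]
Q=P[l==lab]; r=cv2.minAreaRect((Q[:,:2]*1000).astype(np.float32)); print("rect",r,len(Q))
box=cv2.boxPoints(r)/1000; e=[box[1]-box[0],box[2]-box[1]]
ex=max(e,key=np.linalg.norm); ex=ex/np.linalg.norm(ex); ex=ex*np.sign(ex@d)
c=np.array(r[0])/1000; o=c-ex*0.030; ey=np.array([-ex[1],ex[0]])
print("ex",ex,np.degrees(np.arctan2(ex[1],ex[0])),"origin",o)
for nm,C in(("top",P),("side",S)):
    xy=C[...,:2]-o; X=xy@ex;Y=xy@ey;Z=C[...,2]
    a=(abs(X-.04)<.03)&(abs(Y)<.03)&(Z>.068)&(Z<.09); print(nm,"knob",X[a].mean(),Y[a].mean(),np.median(Z[a]),a.sum())
    a=(abs(X+.09)<.03)&(abs(Y)<.05)&(Z>.045)&(Z<.09); print("plate",np.percentile(X[a],[2,50,98]),np.percentile(Y[a],[2,50,98]),Z[a].max(),a.sum())
    a=(Z>.03)&(X<-.02)&(abs(Y)>.05)&(abs(Y)<.2)&(X>-.2); print("obst",np.percentile(X[a],[2,98]),np.percentile(Y[a],[2,98]))
s=arm.state(); print("tool x,y,z", R.from_quat(s["ee_rot"]).as_matrix().round(3))
```

```text
(274, 183) [ 0.6019 -0.0171  0.0792]
(249, 221) [0.5209 0.0356 0.0487]
(297, 150) [ 0.6821 -0.0696  0.0472]
(305, 257) [ 0.445  -0.0852  0.0702]
(340, 215) [ 0.5383 -0.1685  0.0314]
(204, 183) [0.6065 0.1393 0.0274]
rect ((593.411376953125, -12.335800170898438), (111.47804260253906, 291.3157043457031), 57.10261535644531) 6008
ex [ 0.83964461 -0.54313612] -32.897385919837795 origin [0.56822204 0.00395828]
top knob 0.03960215407240432 0.0005511386006573095 0.0765717201681767 95
plate [-0.09928821 -0.07945723 -0.06065153] [-0.02652497  0.00015653  0.02743073] 0.08070512626880022 265
obst [-0.07692131 -0.03260981] [-0.16124027 -0.11752761]
side knob 0.037444134599261776 0.0026441396822214744 0.0756756965425879 130
plate [-0.10000985 -0.09816251 -0.0609442 ] [-0.02647754  0.0056431   0.03074554] 0.07776259257807355 744
obst [-0.07779214 -0.0351141 ] [-0.15963702 -0.11625024]
tool x,y,z [[ 0.961  0.278 -0.   ]
 [ 0.278 -0.961  0.002]
 [ 0.    -0.002 -1.   ]]
```

```bash
cat >> h.py <<'E'
O=np.array([.5682,.0040]); A=np.radians(-32.9); EX=np.array([np.cos(A),np.sin(A)]); EY=np.array([-EX[1],EX[0]])
def rep():
    s=arm.state(); M=R.from_quat(s["ee_rot"]).as_matrix(); p=np.array(s["tcp_pos"]); q=p[:2]-O
    print("t",s["t"],"jig mm",(np.array([q@EX,q@EY,p[2]])*1000).round(1),"yaw",np.degrees(np.arctan2(M[1,0],M[0,0])).round(2),"tilt",M[:,2].round(3),"F",s["wrist_force"].round(2),"Fx",(s["wrist_force"][:2]@EX).round(2),"op",s["opening"],"j",np.array(s["joint_positions"]).round(2))
    return s,M
E
python3 - <<'E'
from h import *
s,M=rep(); print(arm.pinch_z, viewer.get_calibration("wrist"))
tgt=np.r_[O+(-.160)*EX,.214]
print("world shift",tgt-s["tcp_pos"])
# 18-row plan, -7 deg/row about tool z, tool-frame shifts
d=(tgt-s["tcp_pos"])/19; W=M.copy()
for i in range(19):
    print(i,(W.T@d/.08).round(2)); W=W@R.from_rotvec([0,0,np.radians(-6.9)]).as_matrix()
print(6.9/45, tgt)
E
```

```text
t 0.1 jig mm [ -41.  -688.6  213.2] yaw 16.15 tilt [-0.     0.002 -1.   ] F [ 0.49 -0.05 -0.04] Fx 0.44 op 0.09084263614875897 j [-1.31  0.32  1.57  0.    1.26 -0.02]
0.0188 {'vertical_fov': 68.58831836388003, 'cx': 257.36722325424165, 'cy': 190.51294225037498, 'hand_eye': array([[-1.68972692e-04, -9.66206463e-01, -2.57769358e-01,
         7.42213772e-02],
       [ 9.99999908e-01, -2.64905735e-04,  3.37437146e-04,
        -1.61048429e-04],
       [-3.94318532e-04, -2.57769277e-01,  9.66206419e-01,
        -1.70124180e-01],
       [ 0.00000000e+00,  0.00000000e+00,  0.00000000e+00,
         1.00000000e+00]])}
world shift [0.27406477 0.64279321 0.00080072]
0 [ 0.29 -0.36  0.  ]
1 [ 0.33 -0.32  0.  ]
2 [ 0.37 -0.28  0.  ]
3 [ 0.4  -0.23  0.  ]
4 [ 0.42 -0.18  0.  ]
5 [ 0.44 -0.13  0.  ]
6 [ 0.45 -0.07  0.  ]
7 [ 0.46 -0.02  0.  ]
8 [0.46 0.04 0.  ]
9 [0.45 0.09 0.  ]
10 [0.44 0.14 0.  ]
11 [0.42 0.2  0.  ]
12 [0.39 0.24 0.  ]
13 [0.36 0.29 0.  ]
14 [0.32 0.33 0.  ]
15 [0.28 0.37 0.  ]
16 [0.23 0.4  0.  ]
17 [0.18 0.42 0.  ]
18 [0.13 0.44 0.  ]
0.15333333333333335 [0.43386082 0.09090791 0.214     ]
```

Call:
arm_command:
  plan:
    - {"linear": [0.29,-0.36,0],"delta_rot": [0,0,-0.153]}
    - {"linear": [0.33,-0.32,0],"delta_rot": [0,0,-0.153]}
    - {"linear": [0.37,-0.28,0],"delta_rot": [0,0,-0.153]}
    - {"linear": [0.4,-0.23,0],"delta_rot": [0,0,-0.153]}
    - {"linear": [0.42,-0.18,0],"delta_rot": [0,0,-0.153]}
  grip: 0

```text
t: 0.52
tcp_pos: [0.232, -0.3807, 0.2135]
ee_rot: [0.903, 0.429, 0.0, -0.0]
wrist_force: [1.6, 0.7, 0.8]
opening: 0.0612
grip_force: 0.0
```

Call:
arm_command:
  plan:
    - {"linear": [0.44,-0.13,0],"delta_rot": [0,0,-0.153]}
    - {"linear": [0.45,-0.07,0],"delta_rot": [0,0,-0.153]}
    - {"linear": [0.46,-0.02,0],"delta_rot": [0,0,-0.153]}
    - {"linear": [0.46,0.04,0],"delta_rot": [0,0,-0.153]}
    - {"linear": [0.45,0.09,0],"delta_rot": [0,0,-0.153]}

```text
t: 0.93
tcp_pos: [0.3047, -0.2122, 0.2138]
ee_rot: [0.736, 0.677, 0.0, -0.0]
wrist_force: [0.5, -0.6, 0.7]
opening: 0.0275
grip_force: 0.0
```

Call:
arm_command:
  plan:
    - {"linear": [0.44,0.14,0],"delta_rot": [0,0,-0.153]}
    - {"linear": [0.42,0.2,0],"delta_rot": [0,0,-0.153]}
    - {"linear": [0.39,0.24,0],"delta_rot": [0,0,-0.153]}
    - {"linear": [0.36,0.29,0],"delta_rot": [0,0,-0.153]}
    - {"linear": [0.32,0.33,0],"delta_rot": [0,0,-0.153]}

```text
t: 1.35
tcp_pos: [0.3772, -0.0425, 0.2139]
ee_rot: [0.502, 0.865, -0.0, 0.0]
wrist_force: [1.6, -0.1, 0.3]
opening: 0.0005
grip_force: 0.0
```

Run:
```python
from h import *
s,M=rep(); tgt=np.r_[O+(-.160)*EX,.214]
print("tool shift/0.08",(M.T@(tgt-s["tcp_pos"])/.08).round(2))
```

```text
t 1.35 jig mm [-135.1 -142.8  213.9] yaw 119.77 tilt [ 0. -0. -1.] F [ 1.6  -0.12  0.34] Fx 1.41 op 0.0005130536148918954 j [-0.14  0.01  1.96 -0.    1.18 -0.66]
tool shift/0.08 [ 1.1   1.44 -0.  ]
```

Call:
arm_command:
  plan:
    - {"linear": [0.28,0.37,0],"delta_rot": [0,0,-0.153]}
    - {"linear": [0.23,0.4,0],"delta_rot": [0,0,-0.153]}
    - {"linear": [0.18,0.42,0],"delta_rot": [0,0,-0.153]}
    - {"linear": [0.13,0.44,0],"delta_rot": [0,0,-0.153]}
    - {"linear": [0,0,0],"delta_rot": [0,0,0]}

```text
t: 1.77
tcp_pos: [0.4383, 0.0956, 0.2136]
ee_rot: [0.28, 0.96, 0.002, 0.0]
wrist_force: [-0.1, 0.0, 0.8]
opening: 0.0
grip_force: 0.0
```

Run:
```python
from h import *
s,M=rep()
im,P=cloud("wrist"); cv2.imwrite("pics/w1.png",im)
xy=P[...,:2]-O; X=xy@EX;Y=xy@EY;Z=P[...,2]
a=(abs(X+.09)<.03)&(abs(Y)<.05)&(Z>.071)&(Z<.085); print("plate top",np.percentile(X[a],[2,50,98]),np.percentile(Y[a],[2,50,98]),Z[a].max(),a.sum())
```

```text
t 1.7667 jig mm [-158.8    6.4  213.6] yaw 147.45 tilt [ 0.002  0.003 -1.   ] F [-0.09  0.01  0.81] Fx -0.08 op 2.199319632489275e-05 j [ 0.19  0.12  1.83  0.    1.19 -0.82]
plate top [-0.09898284 -0.09453571 -0.08916237] [0.00803402 0.00864456 0.00926754] 0.07590835061764145 18
```

View pics/w1.png

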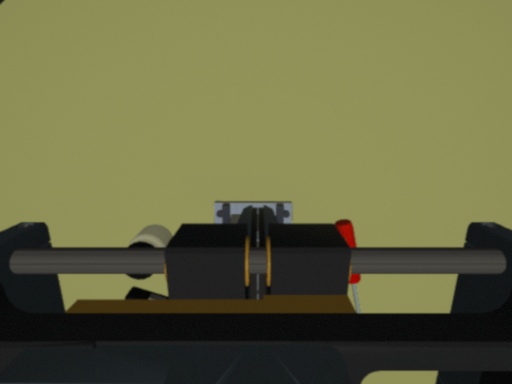

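The wrist view shows the shut fingers centred on the jig's rear end, at about (253,210). The space behind the plate is clear, so I'll descend.

Call:
arm_command:
  plan:
    - {"linear": [0,-0.08,0.4],"delta_rot": [0,0,0]}
    - {"linear": [0,0,0.5],"delta_rot": [0,0,0]}
    - {"linear": [0,0,0.5],"delta_rot": [0,0,0]}
    - {"linear": [0,0,0.4],"delta_rot": [0,0,0]}
    - {"linear": [0,0,0.25],"delta_rot": [0,0,0]}

```text
t: 2.23
tcp_pos: [0.4295, 0.0836, 0.047]
ee_rot: [0.285, 0.958, -0.002, -0.003]
wrist_force: [-0.2, 0.4, -0.1]
opening: 0.0003
grip_force: 0.0
```

Call:
arm_command:
  plan:
    - {"linear": [-0.1,0,0],"delta_rot": [0,0,0]}
    - {"linear": [-0.1,0,0],"delta_rot": [0,0,0]}
    - {"linear": [0,0,0],"delta_rot": [0,0,0]}

```text
t: 2.48
tcp_pos: [0.4491, 0.0755, 0.0514]
ee_rot: [0.285, 0.958, 0.001, 0.002]
wrist_force: [1.4, -0.1, 0.4]
opening: 0.0004
grip_force: 0.0
```

Run:
```python
from h import *
rep(); im,P=cloud("side"); cv2.imwrite("pics/s1.png",cv2.resize(im[100:300,150:420],None,fx=2.5,fy=2.5))
```

```text
t 2.4833 jig mm [-138.8   -4.7   51.4] yaw 146.84 tilt [ 0.005  0.    -1.   ] F [ 1.35 -0.06  0.42] Fx 1.16 op 0.0004180707136432256 j [ 0.14  0.31  2.06 -0.    0.77 -0.85]
```

View pics/s1.png

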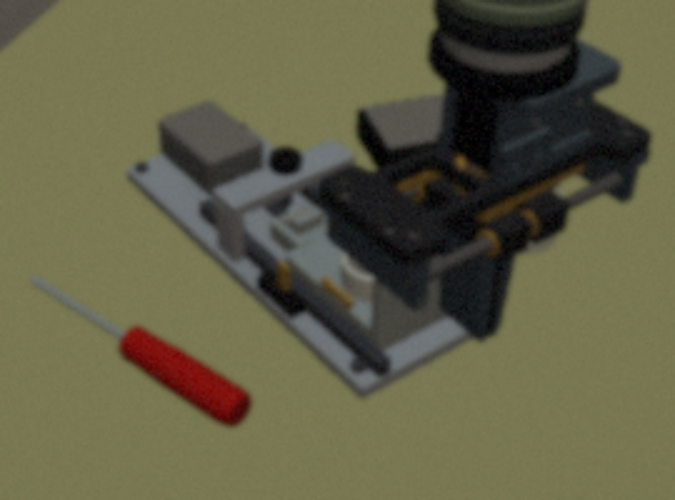

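The side view shows the fingers standing behind the plate, with a gap left at about (440,300), and the gripper's body well above the plate and clear of the knob. I'll start pushing.

Call:
arm_command:
  plan:
    - {"linear": [-0.1,0.05,0],"delta_rot": [0,0,0]}
    - {"linear": [-0.1,0,0],"delta_rot": [0,0,0]}
    - {"linear": [-0.1,0,0],"delta_rot": [0,0,0]}
    - {"linear": [-0.1,0,0],"delta_rot": [0,0,0]}
    - {"linear": [0,0,0],"delta_rot": [0,0,0]}

```text
t: 2.95
tcp_pos: [0.4763, 0.062, 0.0502]
ee_rot: [0.285, 0.959, 0.0, 0.0]
wrist_force: [-1.7, 1.6, 1.5]
opening: 0.0007
grip_force: 1.2
```

Run:
```python
from h import *
rep()
```

```text
t 2.95 jig mm [-108.7   -1.2   50.2] yaw 146.91 tilt [ 0.001  0.    -1.   ] F [-1.73  1.59  1.52] Fx -2.31 op 0.0006595336989245403 j [ 0.11  0.35  2.    0.    0.79 -0.89]
```

Call:
arm_command:
  plan:
    - {"linear": [-0.1,0,0],"delta_rot": [0,0,0]}
    - {"linear": [-0.1,0,0],"delta_rot": [0,0,0]}
    - {"linear": [-0.1,0,0],"delta_rot": [0,0,0]}
    - {"linear": [-0.1,0,0],"delta_rot": [0,0,0]}
    - {"linear": [-0.1,0,0],"delta_rot": [0,0,0]}

```text
t: 3.37
tcp_pos: [0.5066, 0.0415, 0.0498]
ee_rot: [0.285, 0.959, 0.0, -0.002]
wrist_force: [-5.0, 6.5, 5.1]
opening: 0.0003
grip_force: 4.0
```

Call:
arm_command:
  plan:
    - {"linear": [-0.05,0,0],"delta_rot": [0,0,0]}
    - {"linear": [-0.05,0,0],"delta_rot": [0,0,0]}
    - {"linear": [0,0,0],"delta_rot": [0,0,0]}

```text
t: 3.62
tcp_pos: [0.5139, 0.0368, 0.0497]
ee_rot: [0.285, 0.959, 0.0, -0.002]
wrist_force: [-5.0, 5.3, 4.1]
opening: 0.0004
grip_force: 3.2
```

Run:
```python
from h import *
rep()
im,P=cloud("top"); cv2.imwrite("pics/t2.png",cv2.resize(im[110:280,180:380],None,fx=3.5,fy=3.5))
```

```text
t 3.6167 jig mm [-63.4  -2.   49.7] yaw 146.91 tilt [-0.004  0.001 -1.   ] F [-4.99  5.32  4.06] Fx -7.08 op 0.00038567062367054653 j [ 0.05  0.39  1.92  0.    0.83 -0.95]
```

Call:
arm_command:
  plan:
    - {"linear": [-0.05,0,0],"delta_rot": [0,0,0]}
    - {"linear": [-0.05,0,0],"delta_rot": [0,0,0]}
    - {"linear": [0,0,0],"delta_rot": [0,0,0]}

```text
t: 3.92
tcp_pos: [0.5191, 0.0334, 0.0497]
ee_rot: [0.285, 0.959, 0.0, -0.004]
wrist_force: [-5.9, 7.7, 6.5]
opening: 0.0006
grip_force: 4.9
```

Call:
arm_command:
  plan:
    - {"linear": [-0.05,0,0],"delta_rot": [0,0,0]}
    - {"linear": [0,0,0],"delta_rot": [0,0,0]}

```text
t: 4.08
tcp_pos: [0.5191, 0.0333, 0.0498]
ee_rot: [0.286, 0.958, 0.001, -0.008]
wrist_force: [-14.4, 14.8, 12.6]
opening: 0.0006
grip_force: 10.4
```

Run:
```python
from h import *
rep()
```

```text
t 4.0833 jig mm [-57.1  -2.1  49.8] yaw 146.79 tilt [-0.014  0.006 -1.   ] F [-14.37  14.84  12.59] Fx -20.12 op 0.0006483870601464845 j [ 0.04  0.4   1.9   0.01  0.85 -0.96]
```

The force has jumped to 20 N and the TCP has stopped moving, so the carriage is at its hard stop. I'll hold briefly, then withdraw straight back.

Call:
arm_command:
  plan:
    - {"linear": [0,0,0],"delta_rot": [0,0,0]}
    - {"linear": [0.1,0,0],"delta_rot": [0,0,0]}
    - {"linear": [0.2,0,0],"delta_rot": [0,0,0]}
    - {"linear": [0.3,0,0],"delta_rot": [0,0,0]}
    - {"linear": [0.3,0,0],"delta_rot": [0,0,0]}

```text
t: 4.5
tcp_pos: [0.4648, 0.069, 0.0498]
ee_rot: [0.285, 0.959, -0.0, 0.0]
wrist_force: [-0.1, -0.2, -0.2]
opening: 0.0001
grip_force: 0.0
```

Call:
arm_command:
  plan:
    - {"linear": [0.3,0,0],"delta_rot": [0,0,0]}
    - {"linear": [0.1,0,0],"delta_rot": [0,0,0]}
    - {"linear": [0,0,0],"delta_rot": [0,0,0]}
    - {"linear": [0,0,0],"delta_rot": [0,0,0]}
    - {"linear": [0,0,0],"delta_rot": [0,0,0]}

```text
t: 4.92
tcp_pos: [0.4399, 0.0861, 0.0502]
ee_rot: [0.284, 0.959, 0.0, 0.001]
wrist_force: [0.5, -0.1, -0.7]
opening: 0.0003
grip_force: 0.0
```

Run:
```python
from h import *
rep()
im,P=cloud("side"); cv2.imwrite("pics/s3.png",cv2.resize(im[100:300,150:420],None,fx=2.5,fy=2.5))
xy=P[...,:2]-O; X=xy@EX;Y=xy@EY;Z=P[...,2]
a=(abs(Y)<.032)&(Z>.052)&(Z<.082)&(X<-.045)&(X>-.115); print("plate",np.percentile(X[a],[2,10,50,98]),a.sum())
a=(abs(X-.04)<.02)&(abs(Y)<.02)&(Z>.07); print("knob z",np.percentile(Z[a],[50,90]))
```

```text
t 4.9167 jig mm [-152.3   -0.7   50.2] yaw 146.95 tilt [ 0.002 -0.    -1.   ] F [ 0.45 -0.12 -0.75] Fx 0.44 op 0.000293760771024961 j [ 0.17  0.3   2.07 -0.    0.76 -0.83]
plate [-0.06531456 -0.06469646 -0.06251148 -0.05521548] 38
knob z [0.07602198 0.07718189]
```

View pics/s3.png

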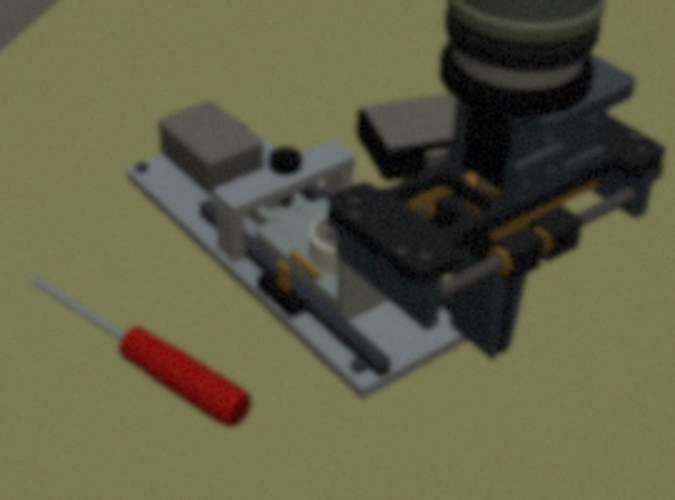

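The picture shows the plate resting at mid travel, at about (360,280), with the knob down at (286,160) and the fingers clear behind. The rear face measures x = -65 mm, which is 35 mm of travel, so the carriage is latched. I'll hand the job in.

```bash
python3 -c "
from rig import arm
print(arm.hand_in())"
```

```text
the job is handed in; nothing more can be done
None
```

The carriage was pushed to its hard stop and let go; by my last camera measurement it sits latched at about 35 mm of travel with the stop pin down and the fingers clear, and the job is handed in (the hand-in returned no verdict).

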